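# Hang the scoop on the drying stand

## Task

Hang the pink measuring scoop on the white drying stand: slide the open C-shaped eye at the end of its handle sideways over the thin neck of the stand's post, with the handle pointing outwards from the stand, then lower it until the eye sits fully down on the post's collar, and let go. Be gentle: where along its slot the post is clamped differs every time, so look or feel for it and never push on the scoop or the stand harder than about 15 N. Leave the bottles, the sippy cup and the sterilizer box as they are.

Things in the scene. Friction and masses are not known exactly. Their poses are not given: they have to be found in the camera images.
- scoop: Pink plastic measuring scoop, about 45 g, 28 mm high, 140 mm long, standing on its flat underside. Origin: on the axis of the C-shaped eye, at the underside; z up. x points out of the eye's open mouth, the handle runs to -x and ends in a round 38 mm bowl, open upwards, at x = -108 mm.
- scoop_eye (a point): Middle of the scoop's eye, 14 mm above its underside, axes as the scoop. The eye is an upright C sleeve 28 mm high: bore 16 mm, outside 26 mm across (sides at y = +-13). Its mouth towards +x is 11 mm wide, between two blunt lips, flat-faced and 6 mm broad, that reach x = 10.5 mm; there is no lead-in funnel.
- scoop_grip (a point): Best place to grip the scoop: middle of the handle, 66 mm behind the eye's axis (-x), 15 mm above the underside, axes as the scoop. The handle is a flat-sided bar 10 mm thick in y, from x = -11 to -91 and z = 4 to 26 mm of the scoop; close the fingers along y.
- stand: Round white drying stand, fixed to the shelf, 220 mm across, spokes 18 mm high. Origin: centre of the underside, z up. A post stands near its edge on the -x side, the open side to approach from, along the stand's +x with the scoop's handle pointing to -x. The bottles stand on the +x half.
- slot_mid (a point): Middle of the slot in the stand's cross-bar, 85 mm from the centre towards -x, 18 mm above the underside, axes as the stand. The slot runs along y. The post is clamped in it anywhere from y = -35 to +35 mm of here: this is not reported, it must be seen or felt. It does not shift under forces below 50 N.
- neck_level (a point): Point above slot_mid at the middle of the neck's height, 144.5 mm above the underside (not moving with the post). Post, heights above the stand's underside: thin steel neck, 8 mm diameter, from 121 to 168 (passes the scoop's mouth); white cap, 20 mm diameter, from 168 to 180 (does not pass the bore).
- seat_level (a point): Point above slot_mid at the height of the seat, 75 mm above the underside (not moving with the post). Post below its neck: taper from 121 down to 115; rod of 13 mm diameter from 115 to 75 (fits the bore, not the mouth); collar of 26 mm diameter from 75 to 70, whose top is the seat; stem 18 mm, foot block 26 mm square.
- bottle_a: Amber bottle with white cap, 58 mm diameter, 135 mm high, standing on the spokes of the stand at about x = +45, y = +50 mm of the stand. Origin: centre of the underside. Leave alone.
- bottle_b: Amber bottle like bottle_a, at about x = +45, y = -50 mm of the stand. Origin: centre of the underside. Leave alone.
- sippy: Stainless sippy cup with pink lid and handle, 74 mm diameter, 122 mm high, loose on the shelf. Origin: centre of the underside; handle at +y reaching 67 mm out. Leave alone.
- sterilizer: White and grey sterilizer box, latched closed, fixed on the shelf, 184 x 224 mm, 160 mm high. Origin: centre of the underside. Leave alone.
Things that resemble listed ones, but are neither listed nor needed, are in the scene too. There is more than one size of the scoop; the job needs the middle-sized. Leave any blue look-alike of the stand alone.

How it is judged:
By the outcome, as a careful person would: the job done as asked, in the order asked, and still so for the second after the job is handed in, with the robot touching nothing.
It also fails if it takes over 58 s, if anything falls off the work surface, if the arm or the gripper's body presses on something with over 40 N, if the wrist force passes 120 N, or if a joint passes its speed limit or range.

## Robot

A 7-joint arm with a two-finger parallel gripper is mounted at the origin on the work surface. World frame = base frame: x ahead of the robot, y to its left, z up, the work surface at z = 0. Lengths are in mm, angles in rad, forces in N, time in s.
With the tool pointing down it reaches from about 350 to 900 mm from the base axis. Payload 19.9 kg.
Tool frame: the origin (TCP) lies midway between the tips of the shut fingers; the grasp point (between the pads) lies 19 mm behind it (ctrl.pinch_z is the distance from the TCP to the grasp point, in mm); z points along the fingers, y is the line along which they close (so a half turn about z gives the same grasp; the last joint's range is limited). The gripper opens to 94 mm and grips with 3 to 60 N. Pads are 16 mm wide; open, the fingers measure 119 mm over their backs; the gripper's body (75 mm by 177 mm) begins 78 mm behind the grasp point.
Start: joints at [-1.187, 0.417, -0.01, 1.614, 0.005, 1.111, -0.053], TCP at [258.143, 569.175, 205.425] pointing down, gripper open.
Joint ranges: [-2.81, 2.81], [-0.39, 2.02], [-1.27, 1.25], [0.06, 2.57], [-1.19, 4.33], [0.19, 2], [-2.82, 2.82]. Speed limits (rad/s): [1.89, 1.89, 2.39, 2.39, 3.01, 3.01, 3.01].

## Interface

Orientations are given as [roll, pitch, yaw] about the fixed x, y, z axes, in that order (R = Rz(yaw) Ry(pitch) Rx(roll)).
In Python, from workcell import sensors, viewer, job, ctrl gives the robot as it stands.
- The arm moves only by the shell command python3 -m handwheel 'ROWS' [OPENING] [FORCE]. ROWS is a JSON object of lists of equal length, an entry for each row: "xyz": the shift along the tool's x, y, z each as a share of 15 cm, from -1 to 1, a list of three; "yaw": the turn about the tool's z as a share of pi rad, from -1 to 1. In form: {"xyz": [[x, y, z], ...], "yaw": [yaw, ...]}. A call has 1 to 10 rows; each row is the pose to reach, as a shift and turn from the pose commanded when the call began, along the tool's axes at that moment, turning the shorter way round; what a row does not reach only later rows make up. A row lasts 1/10 s, in which the tool goes at most 50 mm and 8.59 degrees, less where a joint would pass 70% of its speed; a pose out of reach is approached as far as the arm can. A call with a number of a shift or a turn outside -1 to 1 is refused whole. A call with a gripper value outside its range is refused whole. OPENING is the gripper's target within -1 to 1 (shut at 1, half-way at 0, fully open at -1), set as the call begins (- or left out, the last holds). The fingers move at their own pace and stop on an object; FORCE is the grip in N (left out, the last holds). Time passes only in rows, so rows that repeat a pose let the fingers close. It gives the time, the measured TCP pose, the force, the opening and the grip force at its end, in the units of the state.
- sensors.read_state(): the state, without advancing time (a new reading comes with each control period).
- viewer.grab_frame(name): name is "side" or "top"; returns a dict with "color" (400x640x3 uint8, red, green, blue), "z_map" (400x640 float32, mm along the optical axis (not along the pixel's ray), 0 where there is no reading), "fovy" (degrees; the focal length in pixels is half the picture's height over the tangent of half this angle, whatever the lens; pixels are square), "cx", "cy" (the principal point, pixels), "k1" (the pictures are not rectified: a ray, as slopes to the right and down, at radius r is drawn at 1 + k1 r^2 times it, then the intrinsics apply), "rvec" (rotation vector, rad) and "tvec" (3), from world to camera coordinates, as OpenCV has them. Camera axes: x right, y down, z forward; pixel columns grow to the right and rows downward; lengths in mm; the calibration is good to about 2 mm. A picture is of the moment at which its call begins.
- job.job_done(): hands the job in; it is judged then, once.
The state is a dict: "time_s": time; "joint_pos": joint angles; "joint_velocities": joint speeds; "effort": joint torques, N m; "eef_pos": TCP position; "ee_rot": TCP orientation; "force": force on the tool from outside, world axes, zero at the start; "wrist_torque": the same for the moment, N m; "grip_width": opening from 0.0 (shut) to 1.0 (fully open); "grasp_force": force on a finger pad.
Only numpy, scipy, OpenCV 4.12 (cv2) and the standard library are available. Lean on these libraries where they do the work, as an engineer would, in place of code of your own. Each camera call takes 0.05 s, during which the arm holds its last target. There are 200 camera calls.

## Working session

There is one attempt and no reset: what is moved stays moved. The work goes in short steps, Python scripts to look and compute and a shell command to move; the robot and the scene stay as the last step left them, time stands still between calls to the robot, and variables do not carry over. Pictures are saved under pics/ and viewed, at most 10 in all, crops included, and the job is handed in when it is done.

```bash
mkdir -p pics
cat > h.py <<'E'
import numpy as np, cv2
from workcell import sensors, viewer, job, ctrl
def grab(name):
    f=viewer.grab_frame(name); f['R']=cv2.Rodrigues(np.array(f['rvec'],float))[0]; f['t']=np.array(f['tvec'],float).ravel()
    f['f']=200/np.tan(np.radians(f['fovy'])/2); return f
def cloud(f):
    """world xyz for every pixel (400x640x3), nan w/o depth"""
    h,w=f['z_map'].shape; v,u=np.mgrid[:h,:w].astype(float)
    xd=(u-f['cx'])/f['f']; yd=(v-f['cy'])/f['f']; x,y=xd.copy(),yd.copy()
    for _ in range(20):
        s=1+f['k1']*(x*x+y*y); x,y=xd/s,yd/s
    z=np.where(f['z_map']>0,f['z_map'],np.nan).astype(float)
    return (np.stack([x*z,y*z,z],-1)-f['t'])@f['R']
def save(f,n,crop=None,k=1):
    im=cv2.cvtColor(f['color'],cv2.COLOR_RGB2BGR)
    if crop: a,b,c,d=crop; im=im[b:d,a:c]
    cv2.imwrite('pics/'+n,cv2.resize(im,None,fx=k,fy=k,interpolation=cv2.INTER_CUBIC))
E
python3 - <<'E'
from h import *
import pickle
for n in('top','side'):
    f=grab(n); save(f,n+'0.png'); print(n,f['fovy'],f['k1'],f['cx'],f['cy'],-f['R'].T@f['t'])
    pickle.dump(f,open(n+'0.pkl','wb'))
s=sensors.read_state(); print(s)
E
```

```text
top 48.01077018998836 -0.12856467692777745 315.9926586252251 198.15651716830155 [ 290.12231967  -70.30085735 1533.93746653]
side 57.6760456909476 -0.03559087677952693 318.04802354051503 202.04749336805915 [ 499.56808574 -805.6491333   674.21251906]
{'time_s': 0.1, 'joint_pos': array([-1.18645739,  0.41786921, -0.01029881,  1.61408061,  0.00471614,
        1.11067891, -0.05297398]), 'joint_velocities': array([-0.00165498, -0.00263023, -0.00192196, -0.00199693, -0.00120954,
       -0.00096824, -0.00119224]), 'effort': array([ 9.22842628e-04, -8.52573824e+01,  6.40350189e-01, -4.26691496e+01,
       -4.88397502e-02,  1.63061527e-02,  4.55852683e-05]), 'eef_pos': array([258.06433749, 568.89011944, 204.93001783]), 'ee_rot': array([-3.14058434e+00,  9.77223084e-05,  2.71579098e+00]), 'force': array([0.44748713, 1.10313737, 0.26267819]), 'wrist_torque': array([ 0.01714054, -0.02206455,  0.02015065]), 'grasp_force': 0.0, 'grip_width': 1.0017976044925072}
```

View pics/top0.png

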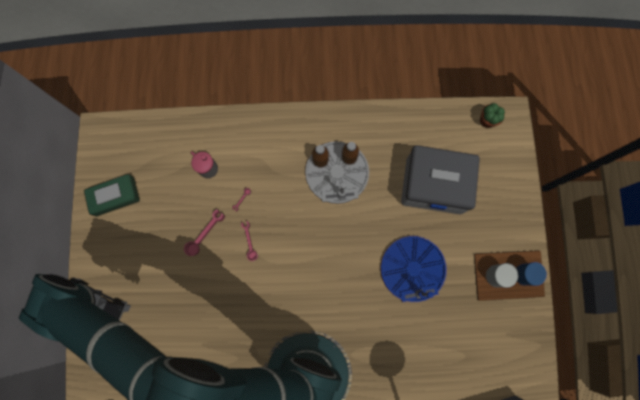

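View pics/side0.png

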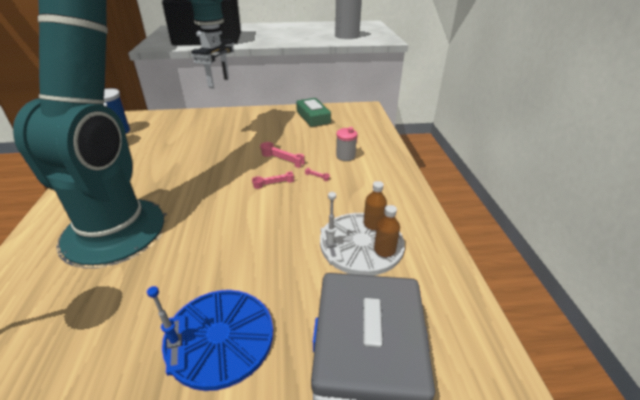

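Top: three pink scoops, with the large one at about (205,232), the middle one at (249,240) with its bowl at (252,255), and the small one at (242,199). The white stand is at (336,171), with its post near (340,188). Side: the post cap is at (331,196) and the middle scoop at (273,181).

Run:
```python
from h import *
import pickle
np.set_printoptions(precision=1,suppress=True)
for n in('top','side'):
    f=pickle.load(open(n+'0.pkl','rb')); P=cloud(f); hsv=cv2.cvtColor(f['color'],cv2.COLOR_RGB2HSV)
    m=(((hsv[...,0]>160)|(hsv[...,0]<3))&(hsv[...,1]>90)&(hsv[...,2]>60)).astype(np.uint8)
    k,l,st,c=cv2.connectedComponentsWithStats(m)
    for i in range(1,k):
        if st[i,4]<25: continue
        q=P[l==i]; q=q[~np.isnan(q[:,0])]; 
        if len(q)<10: continue
        q2=q[:,:2]; mu=np.median(q2,0); d=np.linalg.svd(q2-mu,full_matrices=False)[2][0]; s=(q2-mu)@d
        print(n,i,st[i],c[i],'mean',q.mean(0),'z',np.percentile(q[:,2],[5,50,95]),'ends',mu+d*s.min(),mu+d*s.max(),'len',np.ptp(s))
    X=P; 
    w=(P[...,0]>480)&(P[...,0]<800)&(P[...,1]>-260)&(P[...,1]<60)
    for lo,hi in((8,30),(60,90),(125,165),(166,185)):
        mm=w&(P[...,2]>lo)&(P[...,2]<hi)&(hsv[...,1]<70)
        v,u=np.where(mm)
        if len(u): print(n,'h',lo,hi,len(u),'uv',u.mean(),v.mean(),'P',P[mm].mean(0),P[mm].min(0),P[mm].max(0))
f=pickle.load(open('top0.pkl','rb')); save(f,'topcrop.png',(170,130,390,280),3.6)
```

```text
top 1 [191 152  22  22 377] [201.5 161.9] mean [707.8 334.3 101.2] z [ 88.4 102.  117. ] ends [771.2 389.7] [681.6 311. ] len 119.32918349405257
top 2 [233 188  18  22  79] [242.1 197.6] mean [598.9 212.8  11.3] z [-1.4 14.5 22.3] ends [628.6 189.8] [559.1 238.4] len 84.74004589681917
top 3 [184 210  40  46 400] [201.7 235.3] mean [469.7 350.2  24.1] z [ 0.9 28.6 39.6] ends [544.6 283.3] [407.7 399.2] len 179.40614664438544
top 4 [241 222  16  39 187] [249.3 244.2] mean [435.9 186.9  16.9] z [-1.  22.5 30.2] ends [509.5 202. ] [380.4 180.2] len 130.92767766775643
top h 8 30 1760 uv 337.05738636363634 176.71420454545455 P [ 661.9 -120.    15.4] [ 568.9 -229.3    8. ] [789.3  -8.8  29.7]
top h 60 90 45 uv 337.9111111111111 181.57777777777778 P [ 630.6 -120.2   75.1] [ 583.5 -188.9   60.8] [733.4 -33.2  87.4]
top h 125 165 128 uv 334.796875 148.390625 P [ 722.3 -112.   150.4] [ 591.5 -175.1  125.2] [742.6 -47.8 160.9]
top h 166 185 32 uv 342.21875 185.09375 P [ 594.2 -129.5  179.3] [ 585.3 -138.4  171.3] [ 604.6 -122.4  184.1]
side 1 [337 127  20  14 217] [346.5 133.8] mean [707.3 321.6
[... 297 characters left out ...]
[ 5.5 12.7 17.1] ends [546.2 245.6] [629.4 183.6] len 103.7874882168919
side 4 [253 172  41  16 306] [272.1 179.3] mean [445.9 183.8  17.3] z [ 6.6 18.4 26.2] ends [512.4 200.2] [383.4 172.3] len 131.9506017892212
side h 8 30 2271 uv 356.72919418758255 247.68560105680316 P [ 662.9 -146.9   15. ] [ 572.2 -231.6    8. ] [789.5 -11.5  28.8]
side h 60 90 96 uv 337.40625 229.25 P [ 612.3 -139.8   74.2] [ 584.4 -172.6   60.1] [742.4 -84.2  89.5]
side h 125 165 228 uv 377.87719298245617 200.75877192982455 P [ 709.3 -127.2  147.8] [ 594.4 -180.3  125.7] [742.4 -54.9 164.4]
side h 166 185 52 uv 331.61538461538464 195.6153846153846 P [ 595.8 -136.3  176.2] [ 587.5 -144.8  168.1] [ 604.4 -124.3  180.3]
```

View pics/topcrop.png

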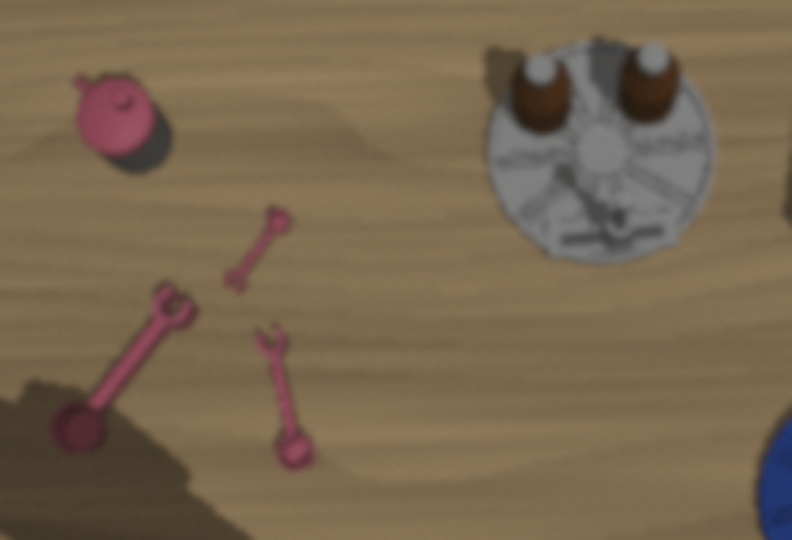

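Run:
```python
from h import *
import pickle
from scipy.optimize import least_squares
np.set_printoptions(precision=3,suppress=True)
for n in('top','side'):
    f=pickle.load(open(n+'0.pkl','rb')); P=cloud(f); hsv=cv2.cvtColor(f['color'],cv2.COLOR_RGB2HSV)
    x,y,z=np.moveaxis(P,-1,0)
    # stand ring: outermost points at 8..25 mm around rough centre
    m=(z>8)&(z<25)&(np.hypot(x-680,y+120)<125)&(hsv[...,1]<70); q=P[m][:,:2]
    a=np.arctan2(q[:,1]+120,q[:,0]-680); r=np.hypot(q[:,0]-680,q[:,1]+120)
    b=[q[(a>t)&(a<t+.2)][np.argsort(r[(a>t)&(a<t+.2)])[-4]] for t in np.arange(-3.1,3.1,.2) if ((a>t)&(a<t+.2)).sum()>5]
    b=np.array(b); s=least_squares(lambda p:np.hypot(*(b-p[:2]).T)-p[2],[680,-120,108],loss='soft_l1')
    print(n,'stand',s.x)
    for nm,zl,zh in(('caps',140,165),('post cap',170,188)):
        m=(z>zl)&(z<zh)&(np.hypot(x-680,y+120)<125)&(hsv[...,1]<80)
        k,l,st,c=cv2.connectedComponentsWithStats(m.astype(np.uint8))
        for i in range(1,k):
            if st[i,4]>6: print('  ',nm,st[i,4],P[l==i].mean(0),c[i])
    # scoop
    m=(((hsv[...,0]>160)|(hsv[...,0]<3))&(hsv[...,1]>90)&(x>360)&(x<530)&(y>140)&(y<240)&(z>8)&(z<40)); q=P[m]
    d=np.array([.97,.2]);
    for _ in range(5):
        t=q[:,:2]@d; lo,hi=np.percentile(t,[1,99]); h=q[(t>lo+45)&(t<hi-28)][:,:2]; mu=h.mean(0)
        dd=np.linalg.svd(h-mu)[2][0]; d=dd*np.sign(dd[0])
    bw=q[t<lo+36]; ey=q[t>hi-22]
    print('  scoop yaw',np.arctan2(d[1],d[0]),'handle mean',mu,'lo/hi pts',mu+d*(lo-mu@d),mu+d*(hi-mu@d),hi-lo,'bowl',bw.mean(0),'eye',ey.mean(0),
      'handle width',np.ptp((h-mu)@[-d[1],d[0]]), 'maxz',np.percentile(q[:,2],98))
    # handle line offset at bowl, eye
    print('  lat bowl/eye',(bw[:,:2].mean(0)-mu)@[-d[1],d[0]],(ey[:,:2].mean(0)-mu)@[-d[1],d[0]])
```

```text
top stand [ 677.445 -118.652  107.921]
   caps 59 [ 728.357 -162.721  151.861] [350.525 145.932]
   caps 61 [720.962 -61.958 151.5  ] [319.246 149.213]
   post cap 32 [ 594.228 -129.543  179.286] [342.219 185.094]
  scoop yaw 0.24530061191377872 handle mean [454.417 188.857] lo/hi pts [383.562 171.119] [508.377 202.366] 128.66715174234093 bowl [400.661 183.67   21.435] eye [498.296 198.667  24.826] handle width 10.308724450918577 maxz 32.546692670289424
  lat bowl/eye 8.023100346087212 -1.1398828459012667
side stand [ 678.311 -125.835  106.337]
   caps 78 [721.57  -69.338 149.141] [377.397 185.821]
   caps 17 [ 596.195 -136.508  153.887] [331.588 203.294]
   caps 104 [ 728.115 -170.303  148.926] [389.962 210.615]
   post cap 54 [ 596.68  -136.331  176.501] [332.019 195.5  ]
  scoop yaw 0.22475155498908642 handle mean [457.314 184.888] lo/hi pts [386.187 168.627] [511.168 197.2  ] 128.20589136413133 bowl [401.114 174.017  18.654] eye [501.79  193.424  20.043] handle width 13.613088005170642 maxz 27.361984246489747
  lat bowl/eye 1.9273212107066657 -1.5904442600484205
```

```bash
cat >> h.py <<'E'
def onplane(f,u,v,z):
    """world point(s) where pixel rays meet height z"""
    K=np.array([[f['f'],0,f['cx']],[0,f['f'],f['cy']],[0,0,1]])
    p=np.stack([np.atleast_1d(u),np.atleast_1d(v)],-1).astype(float)
    xd=(p-[f['cx'],f['cy']])/f['f']; x=xd.copy()
    for _ in range(20): x=xd/(1+f['k1']*(x**2).sum(-1,keepdims=True))
    d=np.c_[x,np.ones(len(x))]@f['R']; o=-f['R'].T@f['t']
    return o+d*((z-o[2])/d[:,2])[:,None]
E
python3 - <<'E'
from h import *
import pickle
np.set_printoptions(precision=2,suppress=True)
f=pickle.load(open('top0.pkl','rb')); c=f['color'].astype(float)
w=np.clip(c[...,0]-c[...,1]-30,0,None)  # redness over wood
hsv=cv2.cvtColor(f['color'],cv2.COLOR_RGB2HSV); w*=((hsv[...,0]>155)|(hsv[...,0]<6))
for v in range(220,264,2):
    a=w[v,236:262]; print(v,(a*np.arange(236,262)).sum()/max(a.sum(),1),a.sum(),(a>0).sum())
vs=np.arange(232,247); us=np.array([(w[v,236:262]*np.arange(236,262)).sum()/w[v,236:262].sum() for v in vs])
q=onplane(f,us,vs,22); p=np.polyfit(q[:,0],q[:,1],1); print('handle yaw',np.arctan(p[0]),'resid',np.std(q[:,1]-np.polyval(p,q[:,0])),q[0],q[-1])
col=w[:,236:262].sum(1); print('rows ends',np.where(col>40)[0][[0,-1]] if 0 else [v for v in range(215,270) if col[v]>40][::40])
print(onplane(f,[245.6,251.7],[222,259.5],26), 'cap',onplane(f,342.2,185.1,180))
E
```

```text
220 0.0 0.0 0
222 247.125 32.0 3
224 244.66233766233765 77.0 6
226 245.06034482758622 116.0 8
228 245.72972972972974 111.0 5
230 246.20481927710844 83.0 4
232 246.5977011494253 87.0 4
234 247.11764705882354 85.0 4
236 247.55172413793105 87.0 4
238 248.0 83.0 3
240 248.50588235294117 85.0 4
242 248.9878048780488 82.0 3
244 249.41860465116278 86.0 4
246 249.9390243902439 82.0 3
248 250.25882352941176 85.0 4
250 250.75280898876406 89.0 5
252 251.9364161849711 173.0 9
254 251.81428571428572 280.0 10
256 251.6455223880597 268.0 11
258 251.56338028169014 142.0 9
260 251.6060606060606 33.0 4
262 0.0 0.0 0
handle yaw 0.22895397563957742 resid 0.11892548436800372 [477.16 195.02  22.  ] [429.12 183.73  22.  ]
rows ends [223]
[[511.07 197.7   26.  ]
 [383.14 177.33  26.  ]] cap [[ 594.05 -129.45  180.  ]]
```

```bash
python3 -m handwheel '{"xyz":[[-0.1,-0.09,0],[-0.3,-0.28,0],[-0.5,-0.46,0],[-0.7,-0.64,0],[-0.9,-0.83,0],[-1,-0.92,0],[-1,-0.92,0]],"yaw":[0,0,0,0,0,0,0]}' -1
python3 -m handwheel '{"xyz":[[-0.1,-0.09,0],[-0.3,-0.28,0],[-0.5,-0.46,0],[-0.7,-0.64,0],[-0.9,-0.83,0],[-1,-0.92,0],[-1,-0.92,0]],"yaw":[0,0,0,0,0,0,0]}' -1
python3 -m handwheel '{"xyz":[[-0.05,0,0.1],[-0.143,0,0.3],[-0.143,0,0.5],[-0.143,0,0.5],[-0.143,0,0.5],[-0.143,0,0.5],[-0.143,0,0.5],[-0.143,0,0.5]],"yaw":[-0.04,-0.08,-0.12,-0.16,-0.2,-0.208,-0.208,-0.208]}' -1
```

```text
time_s: 0.8
eef_pos: [339.2, 378.9, 205.5]
ee_rot: [-3.141, 0.001, 2.712]
force: [-0.6, -0.2, -1.3]
grip_width: 0.996
grasp_force: 0.0
time_s: 1.5
eef_pos: [418.2, 192.1, 205.5]
ee_rot: [-3.141, 0.0, 2.713]
force: [-0.7, 1.4, -0.3]
grip_width: 1.002
grasp_force: 0.0
time_s: 2.3
eef_pos: [436.8, 185.6, 130.5]
ee_rot: [3.142, 0.0, -2.916]
force: [-0.0, -0.2, -0.2]
grip_width: 1.001
grasp_force: 0.0
```

```bash
python3 -m handwheel '{"xyz":[[0,0,0.1],[0,0,0.3],[0,0,0.5],[0,0,0.65],[0,0,0.75],[0,0,0.8],[0,0,0.83],[0,0,0.843],[0,0,0.843],[0,0,0.843]],"yaw":[0,0,0,0,0,0,0,0,0,0]}' -1
python3 -m handwheel '{"xyz":[[0,0,0],[0,0,0],[0,0,0],[0,0,0],[0,0,0],[0,0,0],[0,0,0],[0,0,0],[0,0,0],[0,0,0]],"yaw":[0,0,0,0,0,0,0,0,0,0]}' 1 20
```

```text
time_s: 3.3
eef_pos: [437.2, 185.2, 4.6]
ee_rot: [3.141, 0.001, -2.914]
force: [-0.8, -0.3, -0.4]
grip_width: 1.001
grasp_force: 0.0
time_s: 4.3
eef_pos: [436.9, 185.0, 4.0]
ee_rot: [-3.141, -0.0, -2.914]
force: [0.7, 0.3, -0.7]
grip_width: 0.187
grasp_force: 0.0
```

```bash
python3 -m handwheel '{"xyz":[[0,0,0],[0,0,0],[0,0,0],[0,0,0],[0,0,0]],"yaw":[0,0,0,0,0]}' 1 20
python3 -m handwheel '{"xyz":[[0,0,-0.05],[0,0,-0.15],[0,0,-0.3],[0,0,-0.5],[0,0,-0.7],[0,0,-0.9],[0,0,-1],[0,0,-1]],"yaw":[0,0,0,0,0,0,0,0]}' 1 20
```

```text
time_s: 4.8
eef_pos: [436.9, 185.0, 4.0]
ee_rot: [-3.142, 0.0, -2.914]
force: [-0.5, 0.2, -1.1]
grip_width: 0.106
grasp_force: 20.0
time_s: 5.6
eef_pos: [437.8, 185.5, 156.4]
ee_rot: [3.141, 0.004, -2.914]
force: [-0.5, 0.3, -1.4]
grip_width: 0.104
grasp_force: 20.0
```

```bash
python3 -m handwheel '{"xyz":[[0,-0.05,0],[0,-0.15,0],[0.01,-0.3,0],[0.02,-0.45,0],[0.03,-0.6,0],[0.04,-0.75,0],[0.05,-0.9,0],[0.05,-1,0],[0.05,-1,0]],"yaw":[0,0,0,0,0,0,0,0,0]}' 1 20
python3 -m handwheel '{"xyz":[[0,-0.05,0],[0,-0.15,0],[0.01,-0.3,0],[0.02,-0.45,0],[0.03,-0.6,0],[0.04,-0.75,0],[0.05,-0.9,0],[0.05,-1,0],[0.05,-1,0]],"yaw":[0,0,0,0,0,0,0,0,0]}' 1 20
python3 -m handwheel '{"xyz":[[0.02,-0.05,0],[0.03,-0.13,0],[0.053,-0.173,0],[0.053,-0.173,0.05],[0.053,-0.173,0.1],[0.053,-0.173,0.133],[0.053,-0.173,0.133],[0.053,-0.173,0.133],[0.053,-0.173,0.133]],"yaw":[0.02,0.04,0.05,0.05,0.05,0.05,0.05,0.05,0.05]}' 1 20
python3 - <<'E'
from h import *
import pickle
for n in('top','side'):
    f=grab(n); pickle.dump(f,open(n+'1.pkl','wb'))
    if n=='top': save(f,'t1.png',(290,130,390,230),6)
    else: save(f,'s1.png',(250,150,410,270),5)
s=sensors.read_state(); print(s['eef_pos'],s['ee_rot'],s['force'],s['joint_pos'])
E
```

```text
time_s: 6.5
eef_pos: [463.0, 34.8, 153.1]
ee_rot: [-3.141, -0.002, -2.917]
force: [0.2, -0.1, -1.2]
grip_width: 0.102
grasp_force: 20.0
time_s: 7.4
eef_pos: [489.9, -112.1, 153.6]
ee_rot: [-3.141, -0.001, -2.916]
force: [-0.2, 0.7, -1.2]
grip_width: 0.105
grasp_force: 20.0
time_s: 8.3
eef_pos: [488.2, -137.6, 134.2]
ee_rot: [-3.141, 0.0, -3.071]
force: [0.2, 0.1, -1.0]
grip_width: 0.103
grasp_force: 20.0
[ 488.24378493 -137.62841805  134.31330417] [-3.14147686e+00  3.73549385e-04 -3.07080804e+00] [-0.13238518 -0.28833914  0.25526228] [-0.10928754  0.30948123  0.38196231  1.98285294 -0.14841984  0.8753518
  1.99318072]
```

View pics/t1.png

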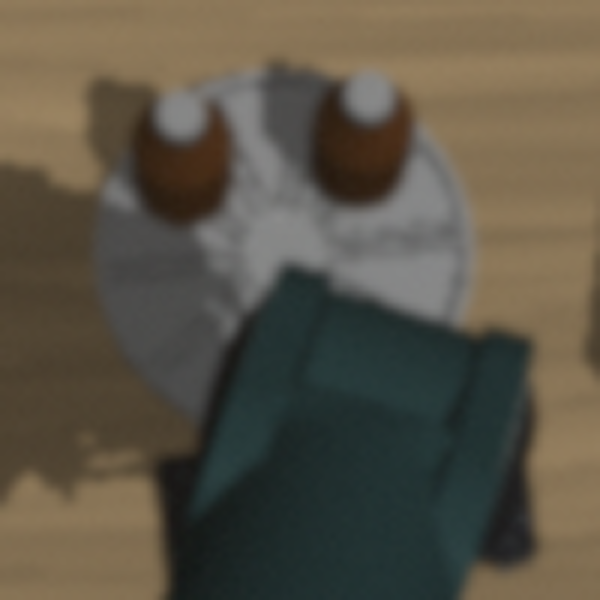

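View pics/s1.png

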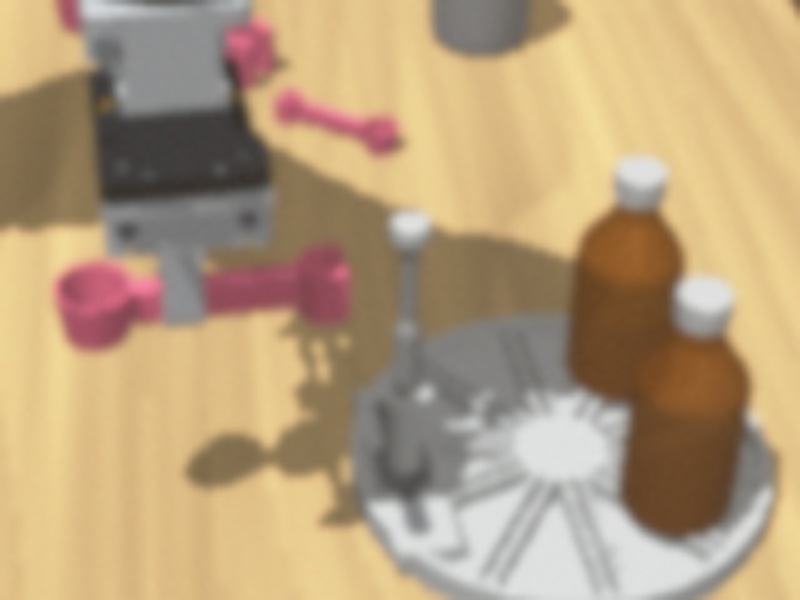

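The top view is blocked by the arm. The side crop shows the scoop level, with its eye at crop (325,285) and the neck at (408,285). I'll feel for the neck from its -y side first.

```bash
python3 -m handwheel '{"xyz":[[0,-0.05,0],[0,-0.12,0],[0,-0.167,0],[-0.05,-0.167,0],[-0.12,-0.167,0],[-0.2,-0.167,0],[-0.267,-0.167,0],[-0.267,-0.167,0],[-0.267,-0.167,0],[-0.267,-0.167,0]],"yaw":[0,0,0,0,0,0,0,0,0,0]}' 1 20
python3 -m handwheel '{"xyz":[[0,0.01,0],[0,0.02,0],[0,0.027,0],[0,0.027,0],[0,0.027,0]],"yaw":[0,0,0,0,0]}' 1 20
```

```text
time_s: 9.4
eef_pos: [529.4, -159.9, 134.0]
ee_rot: [-3.142, -0.0, -3.071]
force: [0.2, 0.4, -0.8]
grip_width: 0.103
grasp_force: 20.0
time_s: 9.9
eef_pos: [529.5, -155.8, 134.1]
ee_rot: [-3.142, 0.0, -3.071]
force: [0.5, -0.3, -0.9]
grip_width: 0.105
grasp_force: 20.0
```

```bash
for i in 1; do python3 -m handwheel '{"xyz":[[0,0.007,0],[0,0.013,0],[0,0.013,0]],"yaw":[0,0,0]}' 1 20
python3 -m handwheel '{"xyz":[[0,0.007,0],[0,0.007,0],[0,0.007,0]],"yaw":[0,0,0]}' 1 20; done | grep -E "eef|^force"
```

```text
eef_pos: [529.3, -154.2, 134.1]
force: [-0.5, -3.0, 0.3]
eef_pos: [529.1, -153.2, 134.1]
force: [-2.9, -4.8, -0.1]
```

```bash
(python3 -m handwheel '{"xyz":[[0,0.007,0],[0,0.007,0],[0,0.007,0]],"yaw":[0,0,0]}' 1 20) | grep -E "eef|^force|rot"; python3 -c "
from h import *;s=sensors.read_state();print(s['wrist_torque'])"
```

```text
eef_pos: [528.9, -152.3, 134.1]
ee_rot: [-3.141, -0.0, -3.072]
force: [-2.2, -6.1, 0.5]
[-1.25178721  0.59496554 -0.36317497]
```

```bash
python3 -m handwheel '{"xyz":[[0,-0.03,0],[0.05,-0.05,0],[0.15,-0.05,0],[0.267,-0.05,0],[0.267,0.05,0],[0.267,0.15,0],[0.267,0.231,0],[0.267,0.231,0],[0.267,0.231,0]],"yaw":[0,0,0,0,0,0,0,0,0]}' 1 20
python3 -m handwheel '{"xyz":[[-0.05,0,0],[-0.12,0,0],[-0.2,0,0],[-0.25,0,0],[-0.28,0,0],[-0.28,0,0],[-0.28,0,0],[-0.28,0,0]],"yaw":[0,0,0,0,0,0,0,0]}' 1 20
python3 -m handwheel '{"xyz":[[0,-0.01,0],[0,-0.02,0],[0,-0.02,0],[0,-0.02,0]],"yaw":[0,0,0,0]}' 1 20
```

```text
time_s: 11.7
eef_pos: [486.9, -120.2, 134.2]
ee_rot: [-3.141, 0.0, -3.07]
force: [-0.0, -0.7, 0.0]
grip_width: 0.101
grasp_force: 20.0
time_s: 12.5
eef_pos: [528.4, -117.1, 134.1]
ee_rot: [-3.142, -0.0, -3.071]
force: [0.5, -0.1, 0.5]
grip_width: 0.104
grasp_force: 20.0
time_s: 12.9
eef_pos: [528.9, -120.1, 134.1]
ee_rot: [-3.141, 0.0, -3.071]
force: [-0.1, 0.5, -0.5]
grip_width: 0.104
grasp_force: 20.0
```

```bash
(python3 -m handwheel '{"xyz":[[0,-0.007,0],[0,-0.007,0],[0,-0.007,0]],"yaw":[0,0,0]}' 1 20
python3 -m handwheel '{"xyz":[[0,-0.007,0],[0,-0.007,0],[0,-0.007,0]],"yaw":[0,0,0]}' 1 20) | grep -E "eef|^force"
```

```text
eef_pos: [529.0, -120.9, 134.1]
force: [-0.4, 1.2, 0.8]
eef_pos: [529.0, -121.8, 134.0]
force: [-2.6, 4.4, 0.3]
```

```bash
python3 -m handwheel '{"xyz":[[0,0.03,0],[0.05,0.03,0],[0.15,0.03,0],[0.267,0.03,0],[0.267,-0.05,0],[0.267,-0.106,0],[0.25,-0.106,0],[0.18,-0.106,0],[0.133,-0.106,0],[0.133,-0.106,0]],"yaw":[0,0,0,0,0,0,0,0,0,0]}' 1 20
python3 -m handwheel '{"xyz":[[0,0,0],[0,0,0]],"yaw":[0,0]}' 1 20
python3 - <<'E'
from h import *
f=grab('side'); save(f,'s2.png',(290,170,370,250),7)
E
```

```text
time_s: 14.5
eef_pos: [511.6, -138.9, 133.9]
ee_rot: [-3.141, 0.0, -3.07]
force: [0.2, -0.0, 0.6]
grip_width: 0.106
grasp_force: 20.0
time_s: 14.7
eef_pos: [510.1, -139.3, 134.0]
ee_rot: [-3.142, -0.0, -3.071]
force: [0.6, 0.0, -0.4]
grip_width: 0.103
grasp_force: 20.0
```

View pics/s2.png

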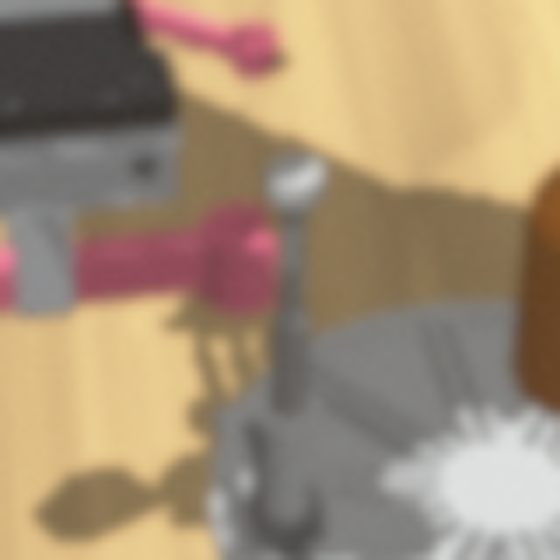

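The crop shows the lips at (275,255), just short of the neck at (290,255), and level with it. I'll advance slowly.

```bash
(python3 -m handwheel '{"xyz":[[-0.01,0,0],[-0.02,0,0],[-0.02,0,0]],"yaw":[0,0,0]}' 1 20
python3 -m handwheel '{"xyz":[[-0.013,0,0],[-0.013,0,0],[-0.013,0,0]],"yaw":[0,0,0]}' 1 20) | grep -E "eef|^force"
```

```text
eef_pos: [513.5, -139.2, 134.1]
force: [-0.4, -0.3, 0.4]
eef_pos: [515.3, -139.0, 134.0]
force: [-0.2, 0.7, -0.1]
```

```bash
(python3 -m handwheel '{"xyz":[[-0.01,0,0],[-0.013,0,0],[-0.013,0,0]],"yaw":[0,0,0]}' 1 20
python3 -m handwheel '{"xyz":[[-0.01,0,0],[-0.013,0,0],[-0.013,0,0]],"yaw":[0,0,0]}' 1 20) | grep -E "eef|^force"
```

```text
eef_pos: [517.3, -138.9, 134.1]
force: [-0.4, 0.5, 0.1]
eef_pos: [519.2, -138.8, 134.1]
force: [-0.1, -0.3, -0.5]
```

```bash
(python3 -m handwheel '{"xyz":[[-0.01,0,0],[-0.013,0,0],[-0.013,0,0]],"yaw":[0,0,0]}' 1 20
python3 -m handwheel '{"xyz":[[-0.01,0,0],[-0.013,0,0],[-0.013,0,0]],"yaw":[0,0,0]}' 1 20
) | grep -E "eef|^force"
python3 - <<'E'
from h import *
f=grab('side'); save(f,'s3.png',(290,170,370,250),7)
E
```

```text
eef_pos: [521.2, -138.6, 134.1]
force: [-0.1, 0.0, -0.4]
eef_pos: [523.1, -138.5, 134.1]
force: [1.5, 1.1, -0.8]
```

View pics/s3.png

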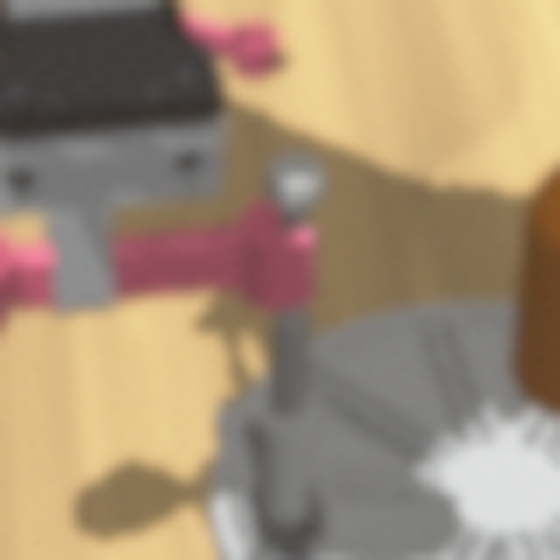

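The eye now overlaps the neck, with its tip at about (315,260) against the neck at x=293. I'll go on until the back of the bore touches.

```bash
(python3 -m handwheel '{"xyz":[[-0.01,0,0],[-0.02,0,0],[-0.02,0,0]],"yaw":[0,0,0]}' 1 20
python3 -m handwheel '{"xyz":[[-0.01,0,0],[-0.013,0,0],[-0.013,0,0]],"yaw":[0,0,0]}' 1 20
) | grep -E "eef|^force"
```

```text
eef_pos: [526.3, -138.2, 134.1]
force: [-0.8, 0.3, -0.9]
eef_pos: [528.0, -138.2, 134.1]
force: [0.5, -0.3, -0.7]
```

```bash
(python3 -m handwheel '{"xyz":[[-0.007,0,0],[-0.01,0,0],[-0.01,0,0]],"yaw":[0,0,0]}' 1 20
) | grep -E "eef|^force"
```

```text
eef_pos: [529.6, -138.1, 134.1]
force: [0.4, 0.2, -0.6]
```

```bash
(python3 -m handwheel '{"xyz":[[-0.007,0,0],[-0.01,0,0],[-0.01,0,0]],"yaw":[0,0,0]}' 1 20
python3 -m handwheel '{"xyz":[[-0.007,0,0],[-0.01,0,0],[-0.01,0,0]],"yaw":[0,0,0]}' 1 20
) | grep -E "eef|^force"
```

```text
eef_pos: [531.0, -138.0, 134.1]
force: [0.8, -0.2, -0.6]
eef_pos: [532.5, -137.8, 134.1]
force: [-0.7, 0.4, 0.2]
```

```bash
(python3 -m handwheel '{"xyz":[[-0.007,0,0],[-0.01,0,0],[-0.01,0,0]],"yaw":[0,0,0]}' 1 20
python3 -m handwheel '{"xyz":[[-0.007,0,0],[-0.01,0,0],[-0.01,0,0]],"yaw":[0,0,0]}' 1 20
) | grep -E "eef|^force"
python3 - <<'E'
from h import *
f=grab('side'); save(f,'s4.png',(290,170,370,250),7)
E
```

```text
eef_pos: [533.1, -137.9, 133.9]
force: [-7.4, 0.5, 3.2]
eef_pos: [533.5, -137.9, 133.5]
force: [-11.7, -1.1, 4.3]
```

View pics/s4.png

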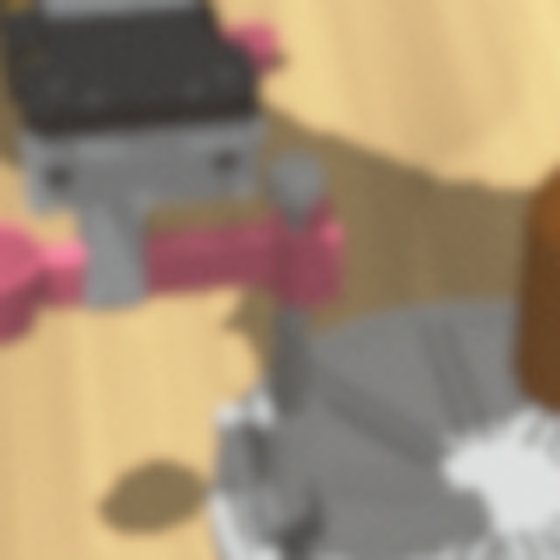

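The bore back met the neck at about x=532.7 (the tip is about 16 mm past the neck, which fits). I'll back off 4 mm to centre and then lower.

```bash
(python3 -m handwheel '{"xyz":[[0.03,0,0],[0.045,0,0],[0.045,0,0],[0.045,0,0]],"yaw":[0,0,0,0]}' 1 20
python3 -m handwheel '{"xyz":[[0,0,0.02],[0,0,0.04],[0,0,0.053],[0,0,0.053],[0,0,0.053]],"yaw":[0,0,0,0,0]}' 1 20
) | grep -E "eef|^force"
```

```text
eef_pos: [529.0, -138.0, 134.2]
force: [0.5, 0.0, -0.4]
eef_pos: [528.7, -138.2, 126.1]
force: [0.1, -0.3, 0.3]
```

```bash
(python3 -m handwheel '{"xyz":[[0,0,0.01],[0,0,0.02],[0,0,0.02]],"yaw":[0,0,0]}' 1 20
python3 -m handwheel '{"xyz":[[0,0,0.01],[0,0,0.02],[0,0,0.02]],"yaw":[0,0,0]}' 1 20) | grep -E "eef|^force"
```

```text
eef_pos: [528.6, -138.1, 122.9]
force: [-0.2, -0.5, -0.4]
eef_pos: [528.6, -138.1, 119.9]
force: [0.2, -0.1, 0.1]
```

```bash
(python3 -m handwheel '{"xyz":[[0,0,0.01],[0,0,0.02],[0,0,0.02]],"yaw":[0,0,0]}' 1 20
) | grep -E "eef|^force"
```

```text
eef_pos: [528.6, -138.1, 116.9]
force: [0.2, 0.5, -0.9]
```

```bash
(python3 -m handwheel '{"xyz":[[0,0,0.02],[0,0,0.04],[0,0,0.06],[0,0,0.067],[0,0,0.067]],"yaw":[0,0,0,0,0]}' 1 20
) | grep -E "eef|^force"
```

```text
eef_pos: [528.6, -138.1, 106.9]
force: [0.1, -0.4, -1.0]
```

```bash
(python3 -m handwheel '{"xyz":[[0,0,0.02],[0,0,0.04],[0,0,0.06],[0,0,0.08],[0,0,0.1],[0,0,0.12],[0,0,0.14],[0,0,0.147],[0,0,0.147]],"yaw":[0,0,0,0,0,0,0,0,0]}' 1 20
) | grep -E "eef|^force"
```

```text
eef_pos: [528.7, -138.1, 84.9]
force: [-0.0, -0.1, -0.6]
```

Now 6 mm above the predicted seat (TCP z of about 79).

```bash
(python3 -m handwheel '{"xyz":[[0,0,0.01],[0,0,0.02],[0,0,0.027],[0,0,0.027]],"yaw":[0,0,0,0]}' 1 20
python3 -m handwheel '{"xyz":[[0,0,0.007],[0,0,0.007],[0,0,0.007]],"yaw":[0,0,0]}' 1 20) | grep -E "eef|^force"
```

```text
eef_pos: [528.7, -138.1, 80.9]
force: [0.1, -0.6, -1.2]
eef_pos: [528.7, -138.1, 80.0]
force: [0.1, -1.1, -0.4]
```

```bash
(python3 -m handwheel '{"xyz":[[0,0,0.007],[0,0,0.007],[0,0,0.007]],"yaw":[0,0,0]}' 1 20
python3 -m handwheel '{"xyz":[[0,0,0.005],[0,0,0.005],[0,0,0.005]],"yaw":[0,0,0]}' 1 20) | grep -E "eef|^force"
```

```text
eef_pos: [528.7, -138.1, 78.9]
force: [0.1, 0.0, -1.4]
eef_pos: [528.8, -138.1, 78.2]
force: [-1.9, 0.2, 2.5]
```

```bash
(python3 -m handwheel '{"xyz":[[0,0,0.003],[0,0,0.003],[0,0,0.003]],"yaw":[0,0,0]}' 1 20
python3 -m handwheel '{"xyz":[[0,0,0],[0,0,0],[0,0,0],[0,0,0],[0,0,0],[0,0,0],[0,0,0],[0,0,0]],"yaw":[0,0,0,0,0,0,0,0]}' -0.2 20
) | grep -E "eef|^force|grip|time"
python3 - <<'E'
from h import *
f=grab('side'); save(f,'s5.png',(250,170,370,260),6)
E
```

```text
time_s: 23.55
eef_pos: [528.7, -138.1, 77.7]
force: [-3.6, 0.8, 4.5]
grip_width: 0.104
time_s: 24.35
eef_pos: [528.7, -138.1, 77.7]
force: [1.6, 0.3, -0.3]
grip_width: 0.6
```

View pics/s5.png

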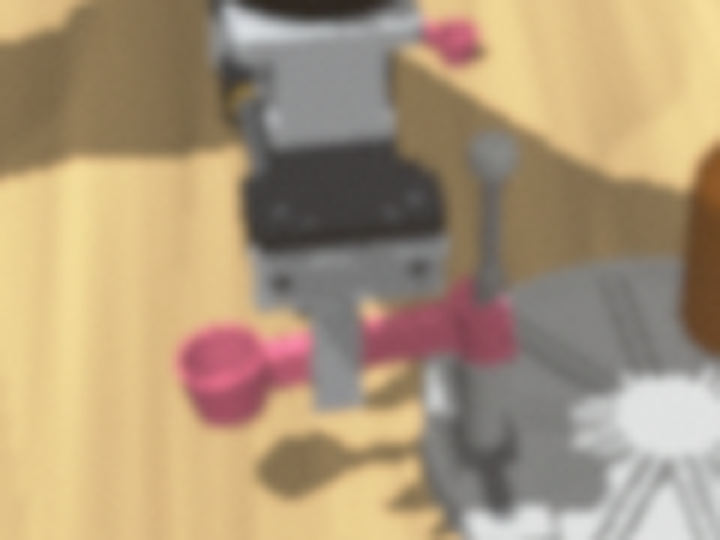

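The scoop's eye sits on the post at (485,325), with the neck and cap above it. The handle points outwards and sags slightly, and the fingers are clear. I'll retreat straight up and check.

```bash
(python3 -m handwheel '{"xyz":[[0,0,-0.03],[0,0,-0.08],[0,0,-0.16],[0,0,-0.3],[0,0,-0.5],[0,0,-0.7],[0,0,-0.9],[0,0,-1],[0,0,-1]],"yaw":[0,0,0,0,0,0,0,0,0]}' - 20
python3 -m handwheel '{"xyz":[[0.1,0,0],[0.3,0,0],[0.5,0,0],[0.7,0,0],[0.8,0,0],[0.8,0,0],[0.8,0,0],[0.8,0,0]],"yaw":[0,0,0,0,0,0,0,0]}' - 20
) | grep -E "eef|^force|grip|time"
python3 - <<'E'
from h import *
np.set_printoptions(precision=1,suppress=True)
f=grab('side'); save(f,'s6.png',(270,180,370,260),7)
P=cloud(f); hsv=cv2.cvtColor(f['color'],cv2.COLOR_RGB2HSV)
m=((hsv[...,0]>160)|(hsv[...,0]<3))&(hsv[...,1]>90)&(P[...,2]>40)&(P[...,1]<0)
q=P[m]
for a in range(460,620,15):
    s=q[(q[:,0]>a)&(q[:,0]<a+15)]
    if len(s): print(a,len(s),s.mean(0),np.percentile(s[:,2],[3,97]))
E
```

```text
time_s: 25.3
eef_pos: [529.7, -138.4, 230.8]
force: [-0.1, 0.1, 0.4]
grip_width: 0.602
time_s: 26.1
eef_pos: [409.9, -146.4, 227.7]
force: [-0.1, -0.4, 0.6]
grip_width: 0.598
460 12 [ 472.6 -140.8   82.7] [75.5 87. ]
475 90 [ 482.8 -140.5   75.7] [62.9 86.9]
490 80 [ 496.8 -142.8   78.6] [66.8 89.2]
505 47 [ 513.  -142.9   83.7] [73.1 90.7]
520 47 [ 528.1 -141.6   85.4] [75.1 92.2]
535 48 [ 543.  -140.4   87.2] [75.6 95.3]
550 47 [ 557.8 -139.3   89.1] [78.1 96.8]
565 45 [ 572.5 -138.    91.6] [81.5 98.3]
580 67 [ 587.7 -139.    94.8] [ 80.4 103.1]
595 33 [ 599.2 -144.3   93.8] [ 80.5 105.1]
```

View pics/s6.png

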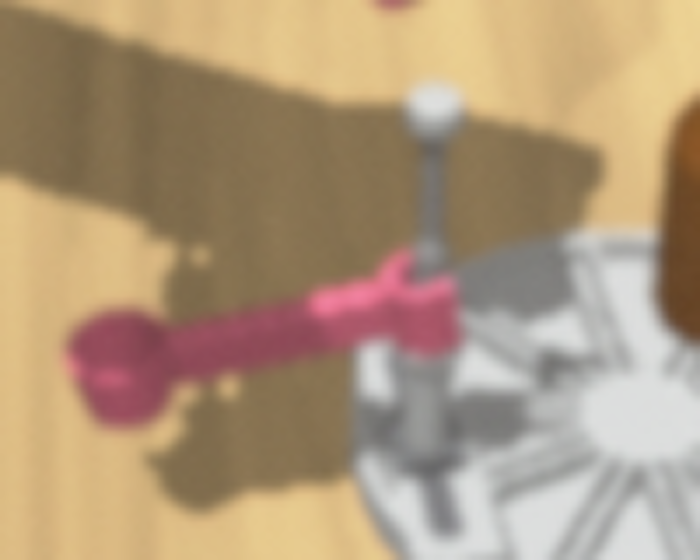

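The eye rests on the collar: its top is at about 103–105 mm against the 103 mm expected. The small droop fits the bore's play, and the robot is clear, so I'll hand it in.

```bash
python3 -c "
from workcell import job; print(job.job_done())"
```

```text
the job is handed in; nothing more can be done
None
```

The middle-sized pink scoop hangs on the white stand's post, eye down on the collar and handle outwards (drooping about 7° from play in the bore); it's released and handed in at about 26 s of 58, with about 12 N the highest push I read.

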